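# Set up a shaft in V-blocks for a run-out check

### The job

Set up the shaft for a run-out check on the middle of the granite plate (left and right as the robot sees them): lay it across the plate in the grooves of the two small V-blocks, one under the middle of each bearing seat, threaded end to the right. To the left stand the drilled steel block as end stop, square to the shaft's plain end, centred on it and less than a centimetre away; behind the shaft, midway between the V-blocks, stand the dial indicator, its stylus pointing squarely at the thick middle and 5 to 10 mm short of it. Drop nothing, and leave the large V-block, the ring and the mouse alone.

Things in the scene. Friction and masses are not known exactly. Their poses are not given: they have to be found in the camera images.
- plate: dark granite surface plate, fixed to the bench, 200 mm (its x) by 300 mm (its y) by 50 mm high. Origin: centre of its underside, so its top is 50 mm above the origin. Its x points away from the robot (behind), its y to the left as the robot looks at it
- vblock_a: one of two identical, interchangeable small steel V-blocks, 44 mm wide (its x) by 26 mm long (its y, along the groove) by 32 mm high, upright. The 90 degree V is 30 mm wide at the top and runs the whole length; its planes meet 17 mm above the underside. Origin: centre of the underside, z up. Grip it across the 44 mm. 0.24 kg
- vblock_b: one of two identical, interchangeable small steel V-blocks, 44 mm wide (its x) by 26 mm long (its y, along the groove) by 32 mm high, upright. The 90 degree V is 30 mm wide at the top and runs the whole length; its planes meet 17 mm above the underside. Origin: centre of the underside, z up. Grip it across the 44 mm. 0.24 kg
- shaft: bright steel shaft, 146 mm, 0.36 kg. Origin: on its axis, mid of the thick part; x along the axis to the threaded end. Thick middle: 26 mm diameter, x -20 to 20 mm. Bearing seats: 18 mm diameter, x -65 to -20 and 20 to 65 mm. Dark thread, 11 mm diameter, x 65 to 81; plain end at x = -65. Grip the thick middle. Seated in the small Vs, the axis is 29.7 mm above their undersides
- cradle: fixed wooden cradle that holds the shaft at the start: board 110 mm (x, along the shaft) by 56 by 8 mm, with two notched cheeks, 26 mm high, under the bearing seats (35 to 49 mm from its middle); nothing beside the shaft's thick middle. The shaft's axis lies 32 mm above the bench. Origin: centre of its underside
- stop: end stop: ground-steel block drilled with rows of holes, 50 mm (its x) by 25 mm (its y) by 75 mm high, standing on end. Origin: centre of its underside, z up. Grip it across its 50 mm, so that the fingers stay clear of the shaft. 0.55 kg
- stand: dial indicator on a low stand: blue base 50 mm (x) by 40 mm (y) by 42 mm high, switch knob behind to x = 33 mm; the round dial, the highest part, is 72 mm up at x = -40 mm. The stylus points to the front (-x): its tip is at x = -62 mm, 30 mm above the underside. Origin: centre of the base's underside, z up. Grip the base across its 40 mm. 0.6 kg
- big_vblock: bystander: a single large dark V-block, 80 by 60 by 60 mm, not one of the pair. Leave it alone. Origin: centre of its underside
- ring_gauge: bystander: steel setting ring, 64 mm outside diameter, 38 mm bore, 22 mm high. Leave it alone. Origin: centre of its underside
- mouse: bystander: black computer mouse, 58 by 100 by 31 mm. Leave it alone. Origin: centre of its underside
Things that resemble listed ones, but are neither listed nor needed, are in the scene too. Leave any turquoise look-alike of the vblock_b alone.

How it is judged (in metres and radians):
At the end, for the whole second after the job is handed in: Shaft level, seated in both Vs (axis height +-3 mm) along the plate's y, thread right; a V-block 32-53 mm each side of its middle. Stop left at the plain end: gap under 15 mm, off-centre 15, square 0.15 rad. Dial behind, tip 0.5-15 mm off, 13 mm of mid, square. All upright on plate, still (z of vblock_a in the frame of plate between 0.046 and 0.054 m and angle between each of vblock_a, vblock_b, stop, stand's own z axis and vertical below 0.06 rad and z of vblock_b in the frame of plate between 0.046 and 0.054 m and z of stop in the frame of plate between 0.046 and 0.054 m and z of stand in the frame of plate between 0.046 and 0.054 m and ((x of vblock_a in the frame of shaft between -0.053 and -0.032 m and x of vblock_b in the frame of shaft between 0.032 and 0.053 m) or (x of vblock_b in the frame of shaft between -0.053 and -0.032 m and x of vblock_a in the frame of shaft between 0.032 and 0.053 m)) and contact force between shaft and vblock_a above 0.2 N and contact force between shaft and vblock_b above 0.2 N and z of shaft in the frame of plate between 0.0767 and 0.0827 m and angle between shaft's own x axis and vertical between 1.53 and 1.61 rad and angle between the x axis of shaft and the y axis of plate, either way round below 0.2 rad and x of stop in the frame of shaft between -0.0925 and -0.0765 m and x of shaft in the frame of stop between -0.015 and 0.015 m and angle between the y axis of stop and the x axis of shaft, either way round below 0.15 rad and y of stop in the frame of plate above 0.02 m and x of shaft in the frame of stand between -0.09 and -0.0755 m and y of shaft in the frame of stand between -0.013 and 0.013 m and angle between the y axis of stand and the x axis of shaft, either way round below 0.2 rad and x of stand in the frame of plate above 0 m and contact force between stand and shaft below 0.05 N and linear speed of each of vblock_a, vblock_b, shaft, stop, stand below 0.02 m/s); the robot touches nothing.
It fails at once if a bystander (the large V-block, the ring gauge or the mouse) was moved more than 15 mm (distance of any of big_vblock, ring_gauge, mouse from where it was at the start of the episode above 0.015 m).
It fails at once if one of the five things was dropped (it fell free of the fingers at more than 0.5 m/s, as after a fall of about 13 mm) ((linear speed of vblock_a above 0.5 m/s and contact force between the fingers and vblock_a below 0.01 N) or (linear speed of vblock_b above 0.5 m/s and contact force between the fingers and vblock_b below 0.01 N) or (linear speed of shaft above 0.5 m/s and contact force between the fingers and shaft below 0.01 N) or (linear speed of stop above 0.5 m/s and contact force between the fingers and stop below 0.01 N) or (linear speed of stand above 0.5 m/s and contact force between the fingers and stand below 0.01 N)).
It also fails if it takes over 128 s, if anything falls off the work surface, if the arm or the gripper's body presses on something with over 40 N, if the wrist force passes 120 N, or if a joint passes its speed limit or range.

### The arm

A 6-joint arm with a two-finger parallel gripper is mounted at the origin on the work surface. World frame = base frame: x ahead of the robot, y to its left, z up, the work surface at z = 0. Lengths are in mm, angles in rad, forces in N, time in s.
With the tool pointing down it reaches from about 400 to 925 mm from the base axis. Payload 12.5 kg.
Tool frame: the origin (TCP) lies midway between the tips of the shut fingers; the grasp point (between the pads) lies 19 mm behind it (env.pinch_z is the z of the grasp point in the tool frame, in mm); z points along the fingers, y is the line along which they close (so a half turn about z gives the same grasp; the last joint's range is limited). The gripper opens to 95 mm and grips with 3 to 60 N. Pads are 20 mm wide; open, the fingers measure 119 mm over their backs; the gripper's body (75 mm by 180 mm) begins 59 mm behind the grasp point.
Start: joints at [1.213, 0.491, 1.559, -0, 1.092, -0.106], TCP at [155.7, 605.317, 176.661] pointing down, gripper open.
Joint ranges: [-3.1, 3.1], [-0.84, 2.19], [0.05, 2.79], [-1.13, 4.28], [0.06, 2.93], [-2.69, 2.69]. Speed limits (rad/s): [2.22, 2.22, 2.79, 3.14, 3.14, 3.14].

### API

Orientations are given as [roll, pitch, yaw] about the fixed x, y, z axes, in that order (R = Rz(yaw) Ry(pitch) Rx(roll)).
In Python, from cell import env, eyes gives the robot as it stands.
- The arm moves only by the shell command python3 -m inch 'ROWS'. ROWS is JSON, a list of rows, each a list of 3 entries, a list of its own where there are three numbers: the shift along the tool's x, y, z in units of 60 mm (1.0 is 60 mm), then the turn about the tool's z in units of 5 degrees (1.0 is 5 degrees), then the closure, from -1 (fully open) to 1 (shut). In form: [[[tx, ty, tz], turn, claw], ...]. A call has exactly 10 rows; each row shifts and turns the commanded pose from where the row before left it, along the tool's axes as they then stand; what a row does not reach is not made up. A row lasts 1/8 s, in which the tool goes at most 62.5 mm and 10.7 degrees, less where a joint would pass 70% of its speed; a pose out of reach is approached as far as the arm can. A call is refused whole if a number of a shift passes 1 or a number of a turn 1, either way. A call with a gripper value outside its range is refused whole. The fingers move at their own pace and stop on an object; the grip force is fixed at half the most. Time passes only in rows, so rows that do not move let the fingers close, or fill a call up. It gives the time, the measured TCP pose, the force, the opening and the grip force at its end, in the units of the state.
- env.state(): the state, without advancing time (a new reading comes with each control period).
- eyes.read_camera(name): name is "scene" or "top" or "wrist"; returns a dict with "pixels" (420x560x3 uint8, red, green, blue), "fx", "fy", "cx", "cy" (pixels), "extrinsics" (4x4, takes a point from world to camera coordinates). Camera axes: x right, y down, z forward; pixel columns grow to the right and rows downward; lengths in mm; the calibration is good to about 2 mm. A picture is of the moment at which its call begins. There is no depth.
- env.job_done(): hands the job in; it is judged then, once.
Trained networks look in a picture, given as the dict that the camera call returned (one of the last four; its "shot" number tells which), for a name from the list of things; names that differ only in an ending like _2 or _b are one class to them, and where a whole thing is asked for, a point or a joint stands for the part that bears it (a point fixed in the world has none). Each returns a list of dicts, best first, with "score" (0 to 1); they miss things now and then, are a little off and sometimes report something else, mostly with a low value. They report only what shows in the picture. A call takes as long as a camera call. They do not tell look-alikes from the thing itself.
- eyes.boxes_of(name, picture): "centre" ([row, column] in pixels, amid what is visible of it).
- eyes.cut_out(name, picture): "mask" (420x560 bool, what is visible of it) and "centre" ([row, column] in pixels, amid what is visible of it).
- eyes.spot_point(name, picture): "centre" ([row, column] in pixels: a listed point, or the origin of a listed thing).
The state is a dict: "t": time; "joints": joint angles; "qvel": joint speeds; "tau": joint torques, N m; "eef_pos": TCP position; "tcp_rot": TCP orientation; "ft_force": force on the tool from outside, world axes, zero at the start; "moment": the same for the moment, N m; "opening": opening from 0.0 (shut) to 1.0 (fully open); "grip_force": force on a finger pad.
Only numpy, scipy, OpenCV 4.12 (cv2) and the standard library are available. Lean on these libraries where they do the work, as an engineer would, in place of code of your own. Each camera call takes 0.05 s, during which the arm holds its last target. There are 200 camera calls.

## Working session

There is one attempt and no reset: what is moved stays moved. The work goes in short steps, Python scripts to look and compute and a shell command to move; the robot and the scene stay as the last step left them, time stands still between calls to the robot, and variables do not carry over. Pictures are saved under pics/ and viewed, at most 14 in all, crops included, and the job is handed in when it is done.

```bash
ls; mkdir -p pics
cat > h.py <<'E'
import numpy as np, cv2
from cell import env, eyes
def shot(n,fn=None):
    p=eyes.read_camera(n)
    if fn: cv2.imwrite('pics/'+fn,p['pixels'][:,:,::-1])
    return p
def ray(p,rc,z):
    """pixel [row,col] -> world point at height z"""
    T=np.array(p['extrinsics']);R,t=T[:3,:3],T[:3,3]
    d=R.T@np.array([(rc[1]-p['cx'])/p['fx'],(rc[0]-p['cy'])/p['fy'],1]);c=-R.T@t
    return c+d*(z-c[2])/d[2]
def proj(p,P):
    T=np.array(p['extrinsics']);q=T[:3,:3]@np.array(P,float)+T[:3,3]
    return [p['fy']*q[1]/q[2]+p['cy'],p['fx']*q[0]/q[2]+p['cx']]
E
python3 - <<'E'
from h import *
print(env.state())
for n in ['scene','top']:
    p=shot(n,n+'1.png')
    T=np.array(p['extrinsics']);print(n,p['fx'],(-T[:3,:3].T@T[:3,3]).round(),T[:3,:3].round(2).tolist())
    for k in ['plate','vblock_a','shaft','cradle','stop','stand','big_vblock','ring_gauge','mouse']:
        for d in eyes.spot_point(k,p)[:5]:
            z=50 if k=='x' else 32 if k=='shaft' else 0
            print(k,round(d['score'],2),np.round(d['centre']),ray(p,d['centre'],z)[:2].round())
E
```

```text
pics
{'t': 0.0, 'joints': array([ 1.21337071e+00,  4.91544267e-01,  1.55949173e+00,  5.23247817e-06,
        1.09168932e+00, -1.05569197e-01]), 'qvel': array([ 2.17524231e-03,  7.81888088e-04,  1.26331198e-05, -7.63619467e-04,
       -7.67473174e-04, -3.86856807e-04]), 'tau': array([-2.89218202e-03, -6.12637353e+01, -2.58177620e+01,  6.91901240e-02,
        4.83259920e-02, -1.25395986e-04]), 'eef_pos': array([155.60200842, 605.00557126, 176.05671316]), 'tcp_rot': array([-3.14046678e+00, -1.23967934e-04,  2.88973375e+00]), 'ft_force': array([-0.7069057 ,  0.70421983,  0.74498276]), 'moment': array([-0.01164254,  0.02545885, -0.0279268 ]), 'grip_force': 0.0, 'opening': 1.0042640555302846}
scene 512.8264888620816 [1316.  298.  949.] [[-0.34, 0.94, -0.0], [0.69, 0.24, -0.69], [-0.64, -0.23, -0.73]]
plate 0.63 [255. 282.] [613.  55.]
vblock_a 0.87 [288. 390.] [620. 312.]
vblock_a 0.65 [201. 126.] [ 578. -384.]
vblock_a 0.65 [223. 172.] [ 608. -236.]
vblock_a 0.5 [210. 145.] [ 591. -321.]
shaft 0.59 [163. 191.] [ 424. -271.]
cradle 0.85 [173. 190.] [ 428. -275.]
stop 0.62 [264. 457.] [501. 444.]
stand 0.71 [178. 124.] [ 507. -435.]
stand 0.68 [258. 280.] [621.  52.]
big_vblock 0.76 [229. 400.] [439. 300.]
ring_gauge 0.92 [197. 333.] [387. 118.]
mouse 0.71 [177. 240.] [ 398. -140.]
top 421.1711405429397 [ 418.   11. 1319.] [[-0.03, -1.0, 0.01], [-1.0, 0.03, -0.07], [0.07, -0.01, -1.0]]
plate 0.87 [179. 263.] [617.  54.]
vblock_a 0.73 [179. 382.] [ 606. -323.]
vblock_a 0.72 [185. 402.] [ 584. -384.]
vblock_a 0.68 [180. 180.] [620. 316.]
vblock_a 0.53 [177. 353.] [ 616. -230.]
shaft 0.75 [232. 374.] [ 441. -282.]
cradle 0.8 [234. 367.] [ 435. -267.]
stop 0.63 [181. 379.] [ 601. -312.]
stop 0.55 [213. 136.] [520. 454.]
stand 0.83 [211. 422.] [ 500. -442.]
big_vblock 0.7 [239. 187.] [436. 296.]
ring_gauge 0.6 [246. 245.] [408. 115.]
mouse 0.65 [244. 324.] [ 407. -132.]
```

View pics/scene1.png

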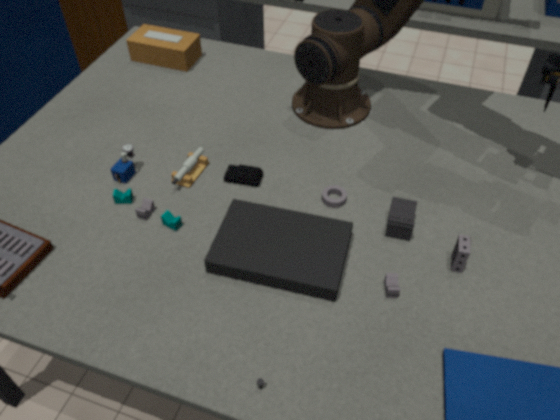

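View pics/top1.png

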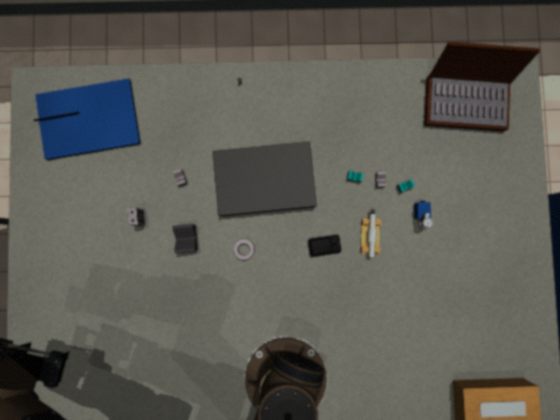

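Scene/top show the candidates. Steel V-blocks are at scene (288,390) left and (210,145) right. The turquoise look-alikes at (196,122) and (222,172) are to be avoided. Other lone items: the drilled stop at scene (252,460), stand (170,123), shaft in cradle (165,190), and the large V-block at (220,400), which is a bystander. Next: plate pose and object yaws, with close crops to check.

Run:
```python
from h import *
p=shot('top');s=shot('scene')
for nm,q in (('top',p),('scene',s)):
    m=eyes.cut_out('plate',q)[0]['mask'].astype(np.uint8)
    c=max(cv2.findContours(m,0,2)[0],key=cv2.contourArea)
    h=cv2.convexHull(c)
    a=cv2.approxPolyDP(h,4,True)[:,0]
    print(nm,[(int(x),int(y),ray(q,(y,x),50)[:2].round().tolist(),ray(q,(y,x),0)[:2].round().tolist()) for x,y in a])
im=p['pixels'];s_=s['pixels']
def cr(im,r,c,w=36,h=27): return cv2.resize(im[r-h:r+h,c-w:c+w],(396,297),interpolation=cv2.INTER_CUBIC)
o=np.vstack([np.hstack([cr(s_,288,390),cr(s_,208,145)]),np.hstack([cr(s_,252,460),cr(s_,165,190)])])
cv2.imwrite('pics/crop1.png',o[:,:,::-1])
w=shot('wrist');T=np.array(w['extrinsics']);print(w['fx'],w['cx'],(-T[:3,:3].T@T[:3,3]).round(),T[:3,:3].round(2).tolist())
```

```text
top [(309, 142, [720.0, -91.0], [731.0, -95.0]), (314, 205, [526.0, -99.0], [530.0, -104.0]), (217, 213, [510.0, 194.0], [513.0, 201.0]), (213, 150, [703.0, 203.0], [714.0, 210.0])]
scene [(232, 198, [523.0, -107.0], [478.0, -129.0]), (352, 222, [502.0, 190.0], [456.0, 184.0]), (335, 300, [723.0, 209.0], [691.0, 204.0]), (208, 272, [746.0, -68.0], [714.0, -88.0]), (204, 257, [712.0, -93.0], [678.0, -115.0])]
360.80273966933214 276.8266525897248 [ 86. 623. 385.] [[0.25, 0.97, -0.0], [0.94, -0.24, 0.26], [0.25, -0.06, -0.97]]
```

View pics/crop1.png

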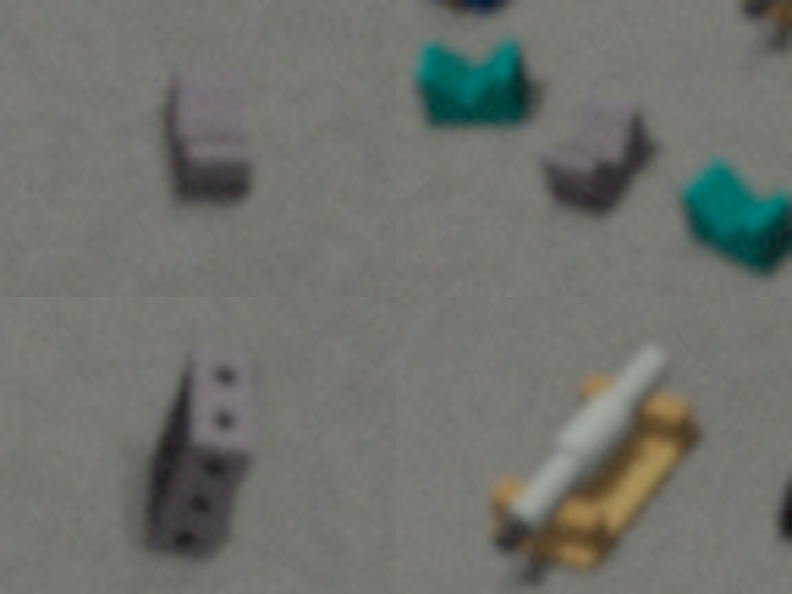

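The crops show both grey-steel V-blocks (left scene (288,390), right (208,145), the latter flanked by the turquoise ones), the drilled stop standing on end, and the shaft with its dark thread pointing away from the robot. The plate is centred near (615,52), yaw about 0.05.

```bash
cat >> h.py <<'E'
PY=0.05; PC=np.array([615.,52.])
def plate(x,y): return PC+np.array([x*np.cos(PY)-y*np.sin(PY),x*np.sin(PY)+y*np.cos(PY)])
def go(x,y,z,yaw=None,sym=True):
    """print shift (units) in tool axes at present yaw and at target yaw, and turn units"""
    s=env.state();e=s['eef_pos'];w=s['tcp_rot'][2];d=np.array([x,y,z])-e
    f=lambda w:[round(v/60,2) for v in (d[0]*np.cos(w)+d[1]*np.sin(w), d[0]*np.sin(w)-d[1]*np.cos(w), -d[2])]
    print('at',e.round(1),'yaw',round(w,3),'j6',round(s['joints'][5],2),'open',round(s['opening'],3),'shift now-axes',f(w),end=' ')
    if yaw is not None:
        t=w-yaw; t=(t+np.pi/2)%np.pi-np.pi/2 if sym else (t+np.pi)%(2*np.pi)-np.pi
        print('turn',round(np.degrees(t)/5,2),'then-axes',f(w-t),end='')
    print()
E
python3 -c "
from h import *
go(618,360,230,1.57,False)"
```

```text
at [155.7 605.3 176.6] yaw 2.89 j6 -0.11 open 0.998 shift now-axes [np.float64(-8.48), np.float64(-2.04), np.float64(-0.89)] turn 15.12 then-axes [np.float64(-4.08), np.float64(7.71), np.float64(-0.89)]
```

```bash
python3 -m inch '[[[-0.85,-0.2,-0.09],0,-1],[[-0.85,-0.2,-0.09],0,-1],[[-0.85,-0.2,-0.09],0,-1],[[-0.85,-0.2,-0.09],0,-1],[[-0.85,-0.2,-0.09],0,-1],[[-0.85,-0.2,-0.09],0,-1],[[-0.85,-0.2,-0.09],0,-1],[[-0.85,-0.2,-0.09],0,-1],[[-0.85,-0.2,-0.09],0,-1],[[-0.85,-0.2,-0.09],0,-1]]'
python3 -m inch '[[[0,0,0],1,-1],[[0,0,0],1,-1],[[0,0,0],1,-1],[[0,0,0],1,-1],[[0,0,0],1,-1],[[0,0,0],1,-1],[[0,0,0],1,-1],[[0,0,0],1,-1],[[0,0,0],1,-1],[[0,0,0],1,-1]]'
python3 -m inch '[[[0,0,0],1,-1],[[0,0,0],1,-1],[[0,0,0],1,-1],[[0,0,0],1,-1],[[0,0,0],1,-1],[[0,0,0],0,-1],[[0,0,0],0,-1],[[0,0,0],0,-1],[[0,0,0],0,-1],[[0,0,0],0,-1]]'
cat >> h.py <<'E'
def look(name,z,fn=None):
    p=shot('wrist',fn); out=[]
    for d in eyes.cut_out(name,p)[:3]:
        m=d['mask'].astype(np.uint8);c=max(cv2.findContours(m,0,2)[0],key=cv2.contourArea)
        P=np.float32([ray(p,(v[0][1],v[0][0]),z)[:2] for v in c])
        r=cv2.minAreaRect(P); print(name,'mask',round(d['score'],2),np.round(d['centre']),'rect ctr',np.round(r[0],1),'size',np.round(r[1],1),'ang',round(r[2],1))
    for d in eyes.spot_point(name,p)[:3]: print(name,'origin',round(d['score'],2),np.round(d['centre']),ray(p,d['centre'],0)[:2].round(1))
    return p
E
python3 - <<'E'
from h import *
look('vblock_a',25,'w1.png')
go(618,316,230)
E
```

```text
t: 2.5
eef_pos: [621.2, 361.0, 230.9]
tcp_rot: [3.141, 0.0, 2.89]
ft_force: [-0.7, 0.6, -0.3]
opening: 1.003
grip_force: 0.0
t: 3.75
eef_pos: [619.7, 362.0, 230.6]
tcp_rot: [-3.142, -0.0, 2.014]
ft_force: [-0.9, -0.6, 0.2]
opening: 1.003
grip_force: 0.0
t: 5.0
eef_pos: [619.7, 362.0, 230.7]
tcp_rot: [3.142, -0.0, 1.581]
ft_force: [-0.2, -0.6, 0.6]
opening: 1.001
grip_force: 0.0
vblock_a mask 0.89 [215. 279.] rect ctr [623.9 312.3] size [45.7 34.6] ang 17.5
vblock_a origin 0.88 [214. 279.] [622.4 310.5]
at [619.7 362.  230.7] yaw 1.581 j6 0.43 open 1.0 shift now-axes [np.float64(-0.77), np.float64(-0.04), np.float64(0.01)]
```

View pics/w1.png

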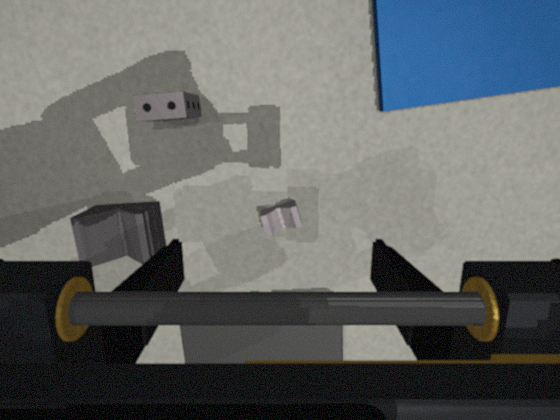

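The view shows the left steel V-block at (215,279) turned about 17°, the stop at (105,167), and the big V-block at (235,120). I'll move closer and align.

```bash
python3 -c "
from h import *
go(615,340,130,1.86)"
```

```text
at [619.7 362.  230.7] yaw 1.581 j6 0.43 open 1.0 shift now-axes [np.float64(-0.37), np.float64(-0.08), np.float64(1.68)] turn -3.2 then-axes [np.float64(-0.33), np.float64(-0.18), np.float64(1.68)]
```

```bash
python3 -m inch '[[[0,0,0],-1,-1],[[0,0,0],-1,-1],[[0,0,0],-1,-1],[[0,0,0],-0.2,-1],[[-0.11,-0.06,0.56],0,-1],[[-0.11,-0.06,0.56],0,-1],[[-0.11,-0.06,0.56],0,-1],[[0,0,0],0,-1],[[0,0,0],0,-1],[[0,0,0],0,-1]]'
python3 - <<'E'
from h import *
look('vblock_a',20,'w2.png')
go(618,316,230)
E
```

```text
t: 6.4
eef_pos: [615.7, 340.6, 131.6]
tcp_rot: [3.139, -0.0, 1.86]
ft_force: [0.3, 0.5, -0.2]
opening: 1.001
grip_force: 0.0
vblock_a mask 0.88 [225. 275.] rect ctr [624.6 311. ] size [46.6 35.5] ang 18.1
vblock_a origin 0.76 [221. 275.] [622.4 310.5]
at [615.2 340.3 130.8] yaw 1.86 j6 0.12 open 1.005 shift now-axes [np.float64(-0.4), np.float64(-0.07), np.float64(-1.65)]
```

View pics/w2.png

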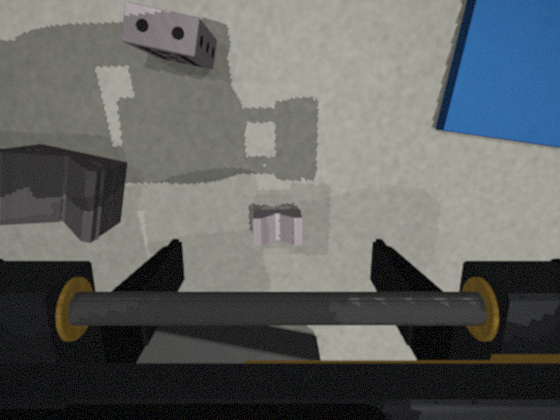

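The V-block is square in view at (225,275), so I descend onto it.

```bash
python3 -c "
from h import *
go(622.5,310.5,5,1.87)"
```

```text
at [615.2 340.3 130.8] yaw 1.86 j6 0.12 open 1.005 shift now-axes [np.float64(-0.51), np.float64(-0.03), np.float64(2.1)] turn -0.11 then-axes [np.float64(-0.51), np.float64(-0.03), np.float64(2.1)]
```

```bash
python3 -m inch '[[[-0.26,-0.02,0],0,-1],[[-0.25,-0.01,0],0,-1],[[0,0,0.5],0,-1],[[0,0,0.5],0,-1],[[0,0,0.5],0,-1],[[0,0,0.4],0,-1],[[0,0,0.2],0,-1],[[0,0,0],0,-1],[[0,0,0],0,-1],[[0,0,0],0,-1]]'
python3 -m inch '[[[0,0,0],0,1],[[0,0,0],0,1],[[0,0,0],0,1],[[0,0,0],0,1],[[0,0,0],0,1],[[0,0,0],0,1],[[0,0,0],0,1],[[0,0,0],0,1],[[0,0,0],0,1],[[0,0,0],0,1]]'
python3 -c "
from h import *
x,y=plate(-30,42.5)
go(x,y,80,np.pi/2+PY)"
```

```text
t: 7.8
eef_pos: [622.5, 310.3, 4.9]
tcp_rot: [3.14, -0.0, 1.86]
ft_force: [-0.1, -0.0, 0.1]
opening: 1.0
grip_force: 0.0
t: 9.05
eef_pos: [622.0, 310.2, 3.9]
tcp_rot: [3.142, -0.0, 1.86]
ft_force: [0.9, -0.8, 0.3]
opening: 0.023
grip_force: 0.0
at [622.  310.2   3.9] yaw 1.86 j6 0.08 open 0.023 shift now-axes [np.float64(-3.28), np.float64(-1.66), np.float64(-1.27)] turn 2.74 then-axes [np.float64(-3.58), np.float64(-0.83), np.float64(-1.27)]
```

Run:
```python
from h import *
shot('wrist','w3.png')
p=shot('scene');
for d in eyes.spot_point('vblock_a',p): print(d, ray(p,d['centre'],0))
t=shot('top')
for d in eyes.spot_point('vblock_a',t): print(d, ray(t,d['centre'],0))
```

```text
{'centre': [222.1, 171.6], 'score': 0.88} [ 6.05716031e+02 -2.37982339e+02  1.13686838e-13]
{'centre': [209.4, 146.3], 'score': 0.77} [ 588.43794873 -319.01268777    0.        ]
{'centre': [200.5, 125.4], 'score': 0.59} [ 5.78567977e+02 -3.85845673e+02  1.13686838e-13]
{'centre': [288.6, 388.8], 'score': 0.45} [6.21985789e+02 3.08939258e+02 1.13686838e-13]
{'centre': [178.8, 380.4], 'score': 0.7} [ 607.38247271 -316.88898407    0.        ]
{'centre': [234.2, 367.2], 'score': 0.64} [ 433.54620057 -267.49372429    0.        ]
{'centre': [176.5, 352.1], 'score': 0.43} [ 617.16314704 -227.45333226    0.        ]
{'centre': [186.1, 405.5], 'score': 0.42} [ 581.94590461 -395.43522188    0.        ]
```

View pics/w3.png

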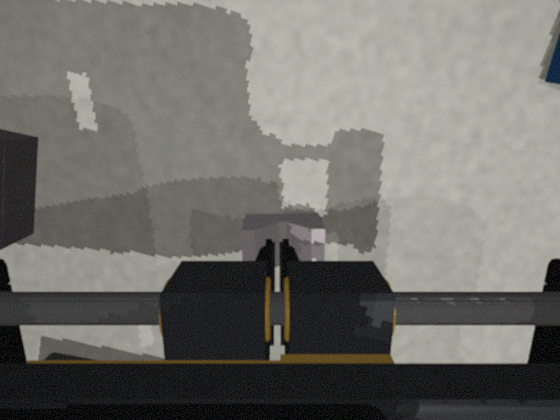

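Run:
```python
from h import *
p=look('vblock_a',20)
s=env.state();e=s['eef_pos'];w=s['tcp_rot'][2];u=np.array([np.cos(w),np.sin(w),0])
for k in (0,13,26,40): print(k,[np.round(proj(p,[*(e[:2]+k*u[:2]),z])) for z in (0,4,23,32)])
print(np.round(ray(p,(215,283),0)),np.round(ray(p,(215,283),32)))
T=np.array(p['extrinsics']);print((-T[:3,:3].T@T[:3,3]-e).round(),env.pinch_z)
```

```text
vblock_a mask 0.87 [232. 288.] rect ctr [623.6 315.4] size [47.  29.1] ang 16.6
vblock_a origin 0.85 [230. 280.] [623.3 312.5]
0 [array([233., 277.]), array([235., 277.]), array([246., 277.]), array([253., 277.])]
13 [array([213., 277.]), array([215., 277.]), array([224., 277.]), array([229., 277.])]
26 [array([192., 277.]), array([194., 277.]), array([201., 277.]), array([205., 277.])]
40 [array([169., 277.]), array([170., 277.]), array([175., 277.]), array([178., 277.])]
[622. 322.   0.] [619. 331.  32.]
[-21.  69. 208.] -18.8
```

```bash
python3 -m inch '[[[0,0,-0.1],0,1],[[0,0,-0.2],0,1],[[0,0,-0.4],0,1],[[0,0,-0.6],0,1],[[0,0,-0.7],0,1],[[0,0,0],0,-1],[[0,0,0],0,-1],[[0,0,0],0,-1],[[0,0,0],0,-1],[[0,0,0],0,-1]]'
python3 - <<'E'
from h import *
p=look('vblock_a',20)
cv2.imwrite('pics/w4.png',cv2.resize(p['pixels'][120:360,120:440],(640,480))[:,:,::-1])
E
```

```text
t: 10.7
eef_pos: [621.9, 310.1, 123.3]
tcp_rot: [-3.141, 0.0, 1.86]
ft_force: [-0.4, -0.6, 0.0]
opening: 0.474
grip_force: 0.0
vblock_a mask 0.77 [194. 279.] rect ctr [624.4 310.7] size [46.2 32.7] ang 16.6
vblock_a mask 0.56 [152.  60.] rect ctr [432.4 287.6] size [102.3  77.1] ang 4.0
vblock_a origin 0.68 [191. 280.] [624.5 311.8]
```

View pics/w4.png

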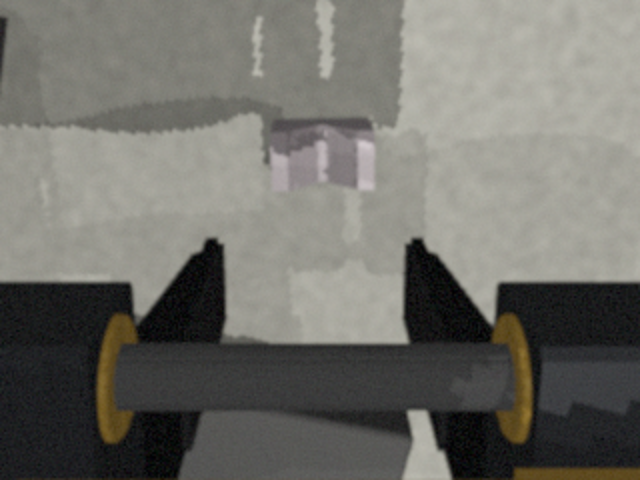

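The block stands untouched at crop (155,322), yet the fingers shut over it. In the picture the finger tips (row 240, gap 189 px) sit about 36 mm above the reported TCP, so I check that from the images first.

Run:
```python
from h import *
p=look('vblock_a',20)
g=cv2.cvtColor(p['pixels'],cv2.COLOR_RGB2GRAY)
for r in (238,242,246,250,256,262): 
    c=np.where(g[r,150:410]<45)[0]+150; print(r,c[c<277].min() if (c<277).any() else 0,c[c<277].max() if (c<277).any() else 0,c[c>277].min() if (c>277).any() else 0,c.max() if len(c) else 0)
s=env.state();e=s['eef_pos'];w=s['tcp_rot'][2];u=np.array([np.cos(w),np.sin(w)]);v=np.array([np.sin(w),-np.cos(w)])
for k in (-10,0,10):
  for z in (0,18,36,44): print(k,z,[np.round(proj(p,[*(e[:2]+k*u+b*v),e[2]+z])).tolist() for b in (-47.5,47.5)])
go(623.5,311,-25)
```

```text
vblock_a mask 0.79 [194. 279.] rect ctr [624.2 310.7] size [46.6 32.3] ang 18.2
vblock_a origin 0.65 [192. 279.] [623.3 311.2]
238 0 0 0 0
242 211 217 337 343
246 208 218 335 346
250 202 218 335 352
256 196 219 335 357
262 150 219 335 409
-10 0 [[251.0, 200.0], [251.0, 355.0]]
-10 18 [[262.0, 194.0], [262.0, 361.0]]
-10 36 [[276.0, 186.0], [276.0, 369.0]]
-10 44 [[283.0, 182.0], [283.0, 373.0]]
0 0 [[235.0, 199.0], [235.0, 355.0]]
0 18 [[246.0, 192.0], [246.0, 362.0]]
0 36 [[258.0, 184.0], [258.0, 370.0]]
0 44 [[265.0, 180.0], [265.0, 374.0]]
10 0 [[220.0, 198.0], [220.0, 356.0]]
10 18 [[229.0, 191.0], [229.0, 363.0]]
10 36 [[240.0, 183.0], [240.0, 371.0]]
10 44 [[245.0, 179.0], [246.0, 376.0]]
at [622.  310.2 123.8] yaw 1.86 j6 0.08 open 0.725 shift now-axes [np.float64(0.01), np.float64(0.03), np.float64(2.48)]
```

Confirmed: the tips project at k=10 and z = TCP+36 mm, so the fingers end about 36 mm short of the reported TCP. I descend to TCP z≈-25 in steps, watching the force.

```bash
python3 -m inch '[[[0,0.02,0],0,-1],[[0,0,0.5],0,-1],[[0,0,0.5],0,-1],[[0,0,0.5],0,-1],[[0,0,0.4],0,-1],[[0,0,0.2],0,-1],[[0,0,0.1],0,-1],[[0,0,0.05],0,-1],[[0,0,0],0,-1],[[0,0,0],0,-1]]'
python3 -m inch '[[[0,0,0.1],0,-1],[[0,0,0.1],0,-1],[[0,0,0],0,1],[[0,0,0],0,1],[[0,0,0],0,1],[[0,0,0],0,1],[[0,0,0],0,1],[[0,0,0],0,1],[[0,0,0],0,1],[[0,0,0],0,1]]'
```

```text
t: 12.25
eef_pos: [623.5, 310.6, -10.5]
tcp_rot: [3.141, -0.0, 1.86]
ft_force: [-0.2, 0.7, 0.6]
opening: 1.0
grip_force: 0.0
t: 13.5
eef_pos: [623.4, 310.5, -23.0]
tcp_rot: [3.141, -0.0, 1.86]
ft_force: [1.2, 0.4, 0.5]
opening: 0.463
grip_force: 30.0
```

```bash
python3 -c "
from h import *
x,y=plate(-30,42.5)
go(x,y,60,np.pi/2+PY)"
```

```text
at [623.4 310.5 -23. ] yaw 1.86 j6 0.08 open 0.463 shift now-axes [np.float64(-3.28), np.float64(-1.68), np.float64(-1.38)] turn 2.74 then-axes [np.float64(-3.59), np.float64(-0.85), np.float64(-1.38)]
```

```bash
python3 -m inch '[[[0,0,-0.2],0,1],[[0,0,-0.4],0.74,1],[[0,0,-0.4],1,1],[[0,0,-0.38],1,1],[[-0.6,-0.14,0],0,1],[[-0.6,-0.14,0],0,1],[[-0.6,-0.14,0],0,1],[[-0.6,-0.14,0],0,1],[[-0.6,-0.14,0],0,1],[[-0.59,-0.15,0],0,1]]'
python3 -m inch '[[[0,0,0],0,1],[[0,0,0],0,1],[[0,0,0.15],0,1],[[0,0,0.15],0,1],[[0,0,0],0,1],[[0,0,0],0,1],[[0,0,0],0,1],[[0,0,0],0,1],[[0,0,0],0,1],[[0,0,0],0,1]]'
python3 - <<'E'
from h import *
p=look('plate',50)
m=eyes.cut_out('plate',p)[0]['mask'].astype(np.uint8)
c=max(cv2.findContours(m,0,2)[0],key=cv2.contourArea)
print([(v.tolist(),ray(p,(v[1],v[0]),50)[:2].round().tolist()) for v in cv2.approxPolyDP(cv2.convexHull(c),5,True)[:,0]])
cv2.imwrite('pics/w5.png',p['pixels'][:,:,::-1])
x,y=plate(-30,42.5)
go(x,y,28.5,np.pi/2+PY)
E
```

```text
t: 14.75
eef_pos: [582.6, 91.7, 60.2]
tcp_rot: [-3.142, -0.0, 1.621]
ft_force: [1.1, 0.3, -2.2]
opening: 0.459
grip_force: 30.0
t: 16.0
eef_pos: [583.0, 92.8, 41.7]
tcp_rot: [3.141, -0.0, 1.621]
ft_force: [0.4, 0.7, -2.1]
opening: 0.458
grip_force: 30.0
plate mask 0.97 [151. 322.] rect ctr [604.9 130.7] size [198.4 134.1] ang 4.0
[([512, 47], [698.0, 203.0]), ([481, 284], [708.0, 71.0]), ([190, 279], [532.0, 65.0]), ([153, 259], [510.0, 77.0]), ([131, 55], [503.0, 190.0])]
at [583.   92.8  41.6] yaw 1.621 j6 -0.0 open 0.459 shift now-axes [np.float64(0.0), np.float64(-0.0), np.float64(0.22)] turn 0.0 then-axes [np.float64(0.0), np.float64(-0.0), np.float64(0.22)]
```

View pics/w5.png

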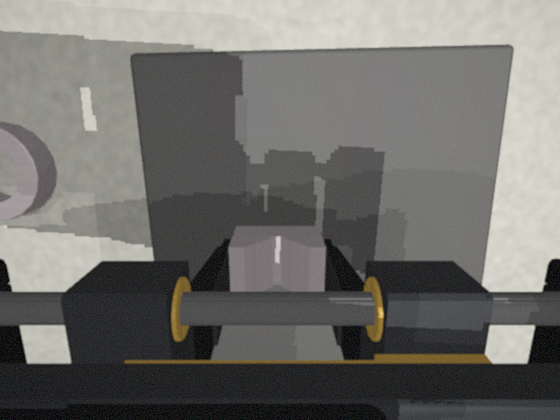

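The block is held level at (255,277) above the plate, whose left edge agrees with my pose within 5 mm. Lowering and releasing.

```bash
python3 -m inch '[[[0,0,0.1],0,1],[[0,0,0.08],0,1],[[0,0,0.04],0,1],[[0,0,0.02],0,1],[[0,0,0],0,1],[[0,0,0],0,1],[[0,0,0],0,-1],[[0,0,0],0,-1],[[0,0,0],0,-1],[[0,0,0],0,-1]]'
python3 -m inch '[[[0,0,0],0,-1],[[0,0,0],0,-1],[[0,0,0],0,-1],[[0,0,-0.5],0,-1],[[0,0,-0.8],0,-1],[[0,0,-0.8],0,-1],[[0,0,-0.5],0,-1],[[0,0,0],0,-1],[[0,0,0],0,-1],[[0,0,0],0,-1]]'
python3 - <<'E'
from h import *
look('vblock_a',70); p=shot('wrist')
for d in eyes.spot_point('vblock_a',p): print(ray(p,d['centre'],50).round(1))
go(602,-285,250,2.2,False)
E
```

```text
t: 17.45
eef_pos: [583.1, 92.8, 27.3]
tcp_rot: [3.141, -0.0, 1.621]
ft_force: [-0.3, -0.1, -0.2]
opening: 0.827
grip_force: 0.0
t: 18.7
eef_pos: [582.5, 92.8, 181.9]
tcp_rot: [-3.139, -0.0, 1.621]
ft_force: [0.1, 0.1, 0.3]
opening: 1.003
grip_force: 0.0
vblock_a mask 0.83 [193. 276.] rect ctr [582.5  92.6] size [46.1 33. ] ang 1.5
vblock_a mask 0.46 [193. 302.] rect ctr [606.3  95.5] size [189.3 202.1] ang 4.1
vblock_a origin 0.67 [189. 275.] [580.3  83.2]
[582.8  94.5  50. ]
at [582.9  92.8 182.8] yaw 1.621 j6 -0.0 open 1.001 shift now-axes [np.float64(-6.3), np.float64(0.0), np.float64(-1.12)] turn -6.64 then-axes [np.float64(-5.28), np.float64(-3.45), np.float64(-1.12)]
```

```bash
python3 -m inch '[[[-0.8,0,-0.2],0,-1],[[-0.8,0,-0.2],0,-1],[[-0.8,0,-0.2],0,-1],[[-0.8,0,-0.2],0,-1],[[-0.8,0,0],0,-1],[[-0.8,0,0],0,-1],[[-0.8,0,0],0,-1],[[-0.7,0,0],0,-1],[[0,0,0],0,-1],[[0,0,0],0,-1]]'
python3 - <<'E'
from h import *
look('vblock_a',20,'w6.png'); 
go(602,-285,250,2.2,False)
E
```

```text
t: 20.2
eef_pos: [601.8, -284.2, 230.8]
tcp_rot: [-3.141, -0.001, 1.621]
ft_force: [0.3, -0.1, -0.0]
opening: 1.001
grip_force: 0.0
vblock_a mask 0.73 [258. 257.] rect ctr [ 579.8 -391.8] size [31.3 56.7] ang 21.7
vblock_a mask 0.69 [200. 274.] rect ctr [ 600.9 -314.5] size [43.3 33. ] ang 2.0
vblock_a mask 0.64 [132. 289.] rect ctr [ 613.8 -235.6] size [46.  27.7] ang 76.9
vblock_a origin 0.83 [131. 289.] [ 613.6 -231.8]
vblock_a origin 0.77 [253. 256.] [ 579.6 -389. ]
vblock_a origin 0.63 [197. 278.] [ 604.1 -313.6]
at [ 602.2 -283.6  231.4] yaw 1.622 j6 -0.59 open 1.002 shift now-axes [np.float64(-0.02), np.float64(-0.0), np.float64(-0.31)] turn -6.62 then-axes [np.float64(-0.02), np.float64(-0.02), np.float64(-0.31)]
```

View pics/w6.png

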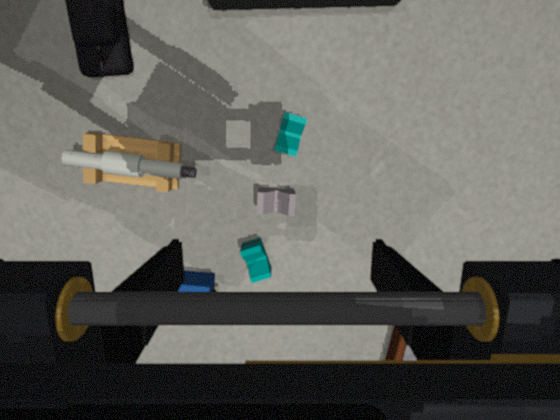

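The grey steel V-block is at (200,275), with turquoise ones at (132,289) and (258,257). The fingers along x will stay clear of both.

```bash
python3 -m inch '[[[-0.1,0,0.5],0,-1],[[0,0,0.7],0,-1],[[0,0,0.7],0,-1],[[0,0,0.4],0,-1],[[0,0,0],0,-1],[[0,0,0],0,-1],[[0,0,0],0,-1],[[0,0,0],0,-1],[[0,0,0],0,-1],[[0,0,0],0,-1]]'
python3 - <<'E'
from h import *
look('vblock_a',20); 
go(602.5,-314,-23,1.606,False)
E
```

```text
t: 21.6
eef_pos: [602.3, -290.8, 93.3]
tcp_rot: [3.141, -0.0, 1.621]
ft_force: [-0.2, -0.2, 0.4]
opening: 1.001
grip_force: 0.0
vblock_a mask 0.91 [134. 294.] rect ctr [ 614.  -235.3] size [45.7 27.4] ang 77.1
vblock_a mask 0.78 [328. 250.] rect ctr [ 585.3 -412.9] size [28.3 22.4] ang 2.9
vblock_a mask 0.68 [231. 276.] rect ctr [ 601.7 -314.4] size [35.9 46. ] ang 89.1
vblock_a origin 0.96 [300. 250.] [ 581.8 -387.6]
vblock_a origin 0.71 [130. 296.] [ 614.7 -232. ]
vblock_a origin 0.6 [227. 276.] [ 603.  -315.3]
at [ 602.3 -290.7   93.2] yaw 1.621 j6 -0.6 open 0.999 shift now-axes [np.float64(-0.39), np.float64(-0.02), np.float64(1.94)] turn 0.17 then-axes [np.float64(-0.39), np.float64(-0.01), np.float64(1.94)]
```

```bash
python3 -m inch '[[[-0.4,0,0.2],0.4,-1],[[0,0,0.4],0,-1],[[0,0,0.5],0,-1],[[0,0,0.4],0,-1],[[0,0,0.3],0,-1],[[0,0,0.14],0,-1],[[0,0,0],0,-1],[[0,0,0],0,-1],[[0,0,0],0,1],[[0,0,0],0,1]]'
python3 -m inch '[[[0,0,0],0,1],[[0,0,0],0,1],[[0,0,0],0,1],[[0,0,0],0,1],[[0,0,0],0,1],[[0,0,0],0,1],[[0,0,0],0,1],[[0,0,0],0,1],[[0,0,-0.3],0,1],[[0,0,-0.5],0,1]]'
python3 -c "
from h import *
x,y=plate(-30,-42.5)
go(x,y,60,np.pi/2+PY)"
```

```text
t: 23.0
eef_pos: [603.7, -314.7, -22.7]
tcp_rot: [3.141, 0.0, 1.586]
ft_force: [-0.7, -0.7, 0.2]
opening: 0.851
grip_force: 0.0
t: 24.25
eef_pos: [603.3, -314.4, 25.3]
tcp_rot: [-3.141, -0.001, 1.586]
ft_force: [-0.1, -0.7, -2.7]
opening: 0.458
grip_force: 30.0
at [ 603.3 -314.4   25.3] yaw 1.586 j6 -0.59 open 0.458 shift now-axes [np.float64(5.38), np.float64(-0.19), np.float64(-0.58)] turn -0.4 then-axes [np.float64(5.38), np.float64(0.0), np.float64(-0.58)]
```

```bash
python3 -m inch '[[[0,0,-0.58],-0.4,1],[[0.6,0,0],0,1],[[0.7,0,0],0,1],[[0.7,0,0],0,1],[[0.7,0,0],0,1],[[0.7,0,0],0,1],[[0.7,0,0],0,1],[[0.7,0,0],0,1],[[0.58,0,0],0,1],[[0,0,0],0,1]]'
python3 -c "
from h import *
x,y=plate(-30,-42.5)
go(x,y,27,np.pi/2+PY)"
```

```text
t: 25.5
eef_pos: [587.4, 9.9, 60.7]
tcp_rot: [3.14, -0.0, 1.624]
ft_force: [0.0, -0.4, -1.6]
opening: 0.462
grip_force: 30.0
at [587.4   9.9  60.7] yaw 1.624 j6 -0.15 open 0.462 shift now-axes [np.float64(-0.03), np.float64(-0.01), np.float64(0.56)] turn 0.04 then-axes [np.float64(-0.03), np.float64(-0.01), np.float64(0.56)]
```

```bash
python3 -m inch '[[[0,0,0.15],0,1],[[0,0,0.15],0,1],[[0,0,0.12],0,1],[[0,0,0.08],0,1],[[0,0,0.04],0,1],[[0,0,0.02],0,1],[[0,0,0],0,1],[[0,0,0],0,1],[[0,0,0],0,-1],[[0,0,0],0,-1]]'
python3 -m inch '[[[0,0,0],0,-1],[[0,0,0],0,-1],[[0,0,0],0,-1],[[0,0,0],0,-1],[[0,0,0],0,-1],[[0,0,-0.5],0,-1],[[0,0,-0.8],0,-1],[[0,0,-0.8],0,-1],[[0,0,-0.8],0,-1],[[0,0,-0.3],0,-1]]'
python3 - <<'E'
from h import *
p=look('vblock_a',70)
for d in eyes.spot_point('vblock_a',p): print(d['score'],ray(p,d['centre'],50).round(1))
go(445,-230,230,0.05,False)
go(445,-230,230,3.1,False)
E
```

```text
t: 26.75
eef_pos: [587.6, 7.7, 26.1]
tcp_rot: [3.141, -0.0, 1.621]
ft_force: [0.6, 0.1, 0.2]
opening: 0.614
grip_force: 0.0
t: 28.0
eef_pos: [588.0, 7.6, 221.1]
tcp_rot: [3.137, 0.001, 1.621]
ft_force: [-0.1, -0.8, -0.5]
opening: 1.005
grip_force: 0.0
vblock_a mask 0.88 [350. 289.] rect ctr [ 610.1 -181.2] size [31.2 30.5] ang 2.7
vblock_a mask 0.85 [185. 277.] rect ctr [586.6   8.3] size [44.5 31.1] ang 1.1
vblock_a mask 0.73 [ 96. 272.] rect ctr [582.8  93. ] size [45.1 27.3] ang 2.9
vblock_a origin 0.76 [348. 288.] [ 615.9 -231.3]
vblock_a origin 0.67 [ 95. 273.] [579.4  99.1]
vblock_a origin 0.66 [181. 278.] [ 5.904e+02 -2.000e-01]
0.76 [ 612.1 -195.1   50. ]
0.67 [579.9  96.8  50. ]
0.66 [589.6   9.1  50. ]
at [587.    7.7 217.4] yaw 1.621 j6 -0.15 open 0.996 shift now-axes [np.float64(-3.84), np.float64(-2.56), np.float64(-0.21)] turn 18.0 then-axes [np.float64(-2.56), np.float64(3.84), np.float64(-0.21)]
at [587.    7.7 217.4] yaw 1.621 j6 -0.15 open 0.996 shift now-axes [np.float64(-3.84), np.float64(-2.56), np.float64(-0.21)] turn -16.95 then-axes [np.float64(2.2), np.float64(-4.06), np.float64(-0.21)]
```

Both V-blocks stand at y≈8 and 93.5. Next is the shaft.

```bash
python3 -m inch '[[[-0.57,-0.37,0],0,-1],[[-0.57,-0.37,0],0,-1],[[-0.57,-0.37,0],0,-1],[[-0.57,-0.37,0],0,-1],[[-0.57,-0.37,0],0,-1],[[-0.57,-0.37,0],0,-1],[[-0.57,-0.37,0],0,-1],[[-0.57,-0.37,0],0,-1],[[0,0,0],-1,-1],[[0,0,0],-1,-1]]'
python3 -m inch '[[[0,0,0],-1,-1],[[0,0,0],-1,-1],[[0,0,0],-1,-1],[[0,0,0],-1,-1],[[0,0,0],-1,-1],[[0,0,0],-1,-1],[[0,0,0],-1,-1],[[0,0,0],-1,-1],[[0,0,0],-1,-1],[[0,0,0],-1,-1]]'
python3 -m inch '[[[0,0,0],-1,-1],[[0,0,0],-1,-1],[[0,0,0.3],-1,-1],[[0,0,0.5],-1,-1],[[0,0,0.5],-1,-1],[[0,0,0.2],0,-1],[[0,0,0],0,-1],[[0,0,0],0,-1],[[0,0,0],0,-1],[[0,0,0],0,-1]]'
python3 - <<'E'
from h import *
p=look('shaft',32,'w7.png')
for d in eyes.spot_point('shaft',p): print(d['score'],ray(p,d['centre'],32).round(1))
go(440,-280,230)
E
```

```text
t: 29.45
eef_pos: [422.8, -274.6, 216.5]
tcp_rot: [-3.14, -0.002, 1.797]
ft_force: [-0.2, -0.0, 0.7]
opening: 0.997
grip_force: 0.0
t: 30.7
eef_pos: [423.2, -274.1, 216.4]
tcp_rot: [3.141, -0.003, 2.671]
ft_force: [0.1, -1.3, 0.1]
opening: 1.001
grip_force: 0.0
t: 31.95
eef_pos: [423.8, -274.6, 128.5]
tcp_rot: [-3.141, 0.001, 3.104]
ft_force: [0.3, -0.2, -0.6]
opening: 1.001
grip_force: 0.0
shaft mask 0.56 [202. 275.] rect ctr [ 437.2 -277.4] size [ 25.5 148.3] ang 85.6
shaft origin 0.98 [203. 274.] [ 434.7 -278.4]
0.98 [ 426.8 -277.8   32. ]
at [ 423.7 -274.5  128.2] yaw 3.104 j6 -2.24 open 0.999 shift now-axes [np.float64(-0.28), np.float64(-0.08), np.float64(-1.7)]
```

View pics/w7.png

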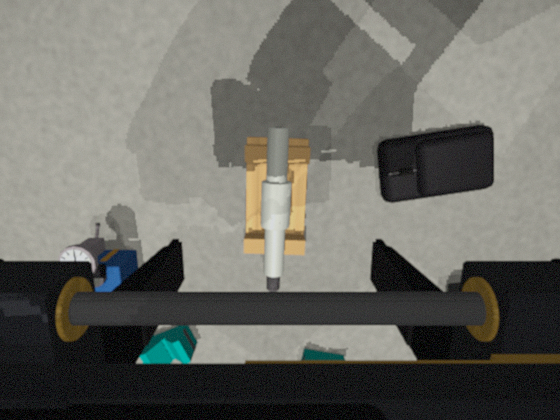

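The shaft lies at (203,275) with its dark thread downward in the image (away from the robot) and the mouse well to the right. Gripping at about (428,-277).

```bash
python3 -c "
from h import *
go(428,-277,-21,3.065)"
```

```text
at [ 423.7 -274.5  128.2] yaw 3.104 j6 -2.24 open 0.999 shift now-axes [np.float64(-0.07), np.float64(-0.04), np.float64(2.49)] turn 0.45 then-axes [np.float64(-0.08), np.float64(-0.04), np.float64(2.49)]
```

```bash
python3 -m inch '[[[0,0,0],0.45,-1],[[-0.08,-0.04,0.4],0,-1],[[0,0,0.5],0,-1],[[0,0,0.5],0,-1],[[0,0,0.4],0,-1],[[0,0,0.3],0,-1],[[0,0,0.2],0,-1],[[0,0,0.15],0,-1],[[0,0,0.04],0,-1],[[0,0,0],0,-1]]'
python3 -m inch '[[[0,0,0],0,1],[[0,0,0],0,1],[[0,0,0],0,1],[[0,0,0],0,1],[[0,0,0],0,1],[[0,0,0],0,1],[[0,0,0],0,1],[[0,0,0],0,1],[[0,0,0],0,1],[[0,0,0],0,1]]'
python3 -c "
from h import *
p=look('shaft',32)
x,y=plate(-30,0)
go(x,y,90,np.pi/2+PY)"
```

```text
t: 33.4
eef_pos: [428.4, -277.3, -21.2]
tcp_rot: [-3.141, 0.0, 3.065]
ft_force: [0.2, -0.2, -0.2]
opening: 1.002
grip_force: 0.0
t: 34.65
eef_pos: [428.0, -276.4, -21.5]
tcp_rot: [3.14, -0.001, 3.065]
ft_force: [1.9, 4.4, 0.9]
opening: 0.261
grip_force: 30.0
shaft mask 0.83 [234. 276.] rect ctr [ 400.  -274.2] size [25.5 75.1] ang 84.5
shaft origin 0.62 [271. 276.] [ 441.4 -277.9]
at [ 428.1 -276.4  -21.5] yaw 3.065 j6 -2.2 open 0.265 shift now-axes [np.float64(-2.19), np.float64(5.63), np.float64(-1.86)] turn 16.55 then-axes [np.float64(5.31), np.float64(2.89), np.float64(-1.86)]
```

```bash
python3 -m inch '[[[0,0,-0.1],0,1],[[0,0,-0.2],0,1],[[0,0,-0.3],0,1],[[0,0,-0.4],0,1],[[0,0,-0.4],0.55,1],[[0,0,-0.3],1,1],[[0,0,-0.16],1,1],[[0,0,0],1,1],[[0,0,0],1,1],[[0,0,0],1,1]]'
python3 -m inch '[[[0,0,0],1,1],[[0,0,0],1,1],[[0,0,0],1,1],[[0,0,0],1,1],[[0,0,0],1,1],[[0,0,0],1,1],[[0,0,0],1,1],[[0,0,0],1,1],[[0,0,0],1,1],[[0,0,0],1,1]]'
python3 -m inch '[[[0.3,0.15,0],1,1],[[0.55,0.3,0],0,1],[[0.6,0.35,0],0,1],[[0.6,0.35,0],0,1],[[0.6,0.35,0],0,1],[[0.6,0.35,0],0,1],[[0.6,0.35,0],0,1],[[0.6,0.3,0],0,1],[[0.5,0.24,0],0,1],[[0.3,0.15,0],0,1]]'
python3 - <<'E'
from h import *
p=look('shaft',143,'w8.png')
for d in eyes.spot_point('shaft',p): print(d['score'],ray(p,d['centre'],143).round(1))
x,y=plate(-30,0)
go(x,y,26.5,np.pi/2+PY)
E
```

```text
t: 36.05
eef_pos: [428.1, -277.2, 90.9]
tcp_rot: [-3.142, 0.0, 2.578]
ft_force: [0.1, -0.2, -4.7]
opening: 0.265
grip_force: 30.0
t: 37.3
eef_pos: [428.1, -277.2, 90.9]
tcp_rot: [3.141, 0.0, 1.705]
ft_force: [0.4, -0.4, -4.2]
opening: 0.268
grip_force: 30.0
t: 38.55
eef_pos: [584.3, 48.0, 90.8]
tcp_rot: [3.141, 0.0, 1.622]
ft_force: [-0.3, 0.0, -5.0]
opening: 0.265
grip_force: 30.0
shaft mask 0.6 [232. 276.] rect ctr [582.6  75.3] size [26.  75.8] ang 2.8
shaft mask 0.21 [95. 54.] rect ctr [483.1 117.8] size [35.4 34.7] ang 81.8
shaft origin 0.55 [271. 278.] [588.3 -16.7]
0.55 [584.5  48.6 143. ]
at [583.6  46.3  90.3] yaw 1.621 j6 -0.08 open 0.267 shift now-axes [np.float64(0.07), np.float64(0.03), np.float64(1.06)] turn 0.01 then-axes [np.float64(0.07), np.float64(0.03), np.float64(1.06)]
```

View pics/w8.png

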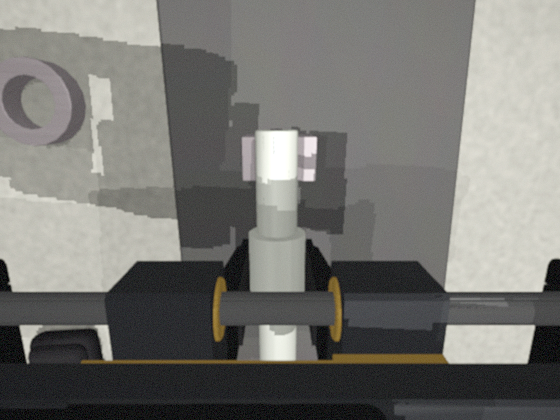

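The shaft is held with its plain end up-image at (131,276), over the left V-block at (158,280), and the thread to the right. A slight shift, then lowering.

```bash
python3 -m inch '[[[0.05,0.025,0],0,1],[[0,0,0.2],0,1],[[0,0,0.25],0,1],[[0,0,0.2],0,1],[[0,0,0.15],0,1],[[0,0,0.1],0,1],[[0,0,0.05],0,1],[[0,0,0.03],0,1],[[0,0,0],0,1],[[0,0,0],0,1]]'
python3 -c "
from h import *
p=look('shaft',82)
go(585,50,26)"
```

```text
t: 40.0
eef_pos: [585.5, 49.8, 31.7]
tcp_rot: [3.141, -0.0, 1.621]
ft_force: [0.1, 0.1, -4.1]
opening: 0.265
grip_force: 30.0
shaft mask 0.92 [233. 274.] rect ctr [584.2  76.8] size [25.8 76.5] ang 1.7
shaft origin 0.89 [270. 275.] [585.6  12.1]
at [585.4  49.8  31.6] yaw 1.621 j6 -0.08 open 0.272 shift now-axes [np.float64(0.0), np.float64(-0.01), np.float64(0.09)]
```

```bash
python3 -m inch '[[[0,0,0.02],0,1],[[0,0,0.02],0,1],[[0,0,0.02],0,1],[[0,0,0.02],0,1],[[0,0,0],0,1],[[0,0,0],0,1],[[0,0,0],0,1],[[0,0,0],0,1],[[0,0,0],0,1],[[0,0,0],0,1]]'
```

```text
t: 41.4
eef_pos: [585.4, 49.8, 26.7]
tcp_rot: [3.141, -0.0, 1.621]
ft_force: [-0.2, 0.5, -0.2]
opening: 0.265
grip_force: 30.0
```

The shaft is seated (its weight is off the wrist). Release, rise, and check.

```bash
python3 -m inch '[[[0,0,0],0,-1],[[0,0,0],0,-1],[[0,0,0],0,-1],[[0,0,0],0,-1],[[0,0,0],0,-1],[[0,0,0],0,-1],[[0,0,-0.3],0,-1],[[0,0,-0.7],0,-1],[[0,0,-0.8],0,-1],[[0,0,-0.8],0,-1]]'
python3 - <<'E'
from h import *
p=look('shaft',80)
for d in eyes.spot_point('shaft',p): print(d['score'],ray(p,d['centre'],79.7).round(1))
look('vblock_a',70)
t=shot('top');
for d in eyes.cut_out('stop',t)[:2]+eyes.cut_out('stop',shot('scene'))[:2]: print(d['score'],d['centre'])
go(520,470,230)
E
```

```text
t: 42.65
eef_pos: [585.1, 49.8, 184.2]
tcp_rot: [-3.142, -0.0, 1.621]
ft_force: [-0.3, 0.0, -0.0]
opening: 0.999
grip_force: 0.0
shaft mask 0.82 [196. 276.] rect ctr [585.3  40.2] size [ 25.4 148.3] ang 3.4
shaft origin 0.92 [198. 276.] [585.4  30.4]
0.92 [584.6  48.9  79.7]
vblock_a mask 0.78 [237. 270.] rect ctr [570.5   6.9] size [15.2 35.9] ang 2.5
vblock_a origin 0.65 [232. 280.] [591.9  -9.4]
vblock_a origin 0.6 [143. 274.] [580.6  90.6]
vblock_a origin 0.34 [106. 101.] [397.9 119.3]
0.55 [212.1, 132.1]
0.61 [252.5, 461.0]
0.39 [167.2, 127.2]
at [585.1  49.8 181.8] yaw 1.621 j6 -0.08 open 0.999 shift now-axes [np.float64(7.05), np.float64(-0.73), np.float64(-0.8)]
```

```bash
python3 -m inch '[[[0.4,0,-0.2],0,-1],[[0.8,-0.08,-0.2],0,-1],[[0.8,-0.1,-0.2],0,-1],[[0.8,-0.1,-0.2],0,-1],[[0.8,-0.1,0],0,-1],[[0.8,-0.1,0],0,-1],[[0.8,-0.1,0],0,-1],[[0.8,-0.1,0],0,-1],[[0.8,-0.05,0],0,-1],[[0.2,0,0],0,-1]]'
python3 - <<'E'
from h import *
p=look('stop',75,'w9.png')
look('stop',37)
go(520,470,230)
E
```

```text
t: 44.45
eef_pos: [519.5, 469.4, 229.6]
tcp_rot: [-3.141, 0.0, 1.623]
ft_force: [0.7, -0.8, -0.2]
opening: 1.0
grip_force: 0.0
stop mask 0.86 [207. 263.] rect ctr [503.7 446.7] size [48.9 40.5] ang 5.6
stop origin 0.67 [195. 265.] [506.2 441.5]
stop mask 0.8 [204. 261.] rect ctr [501.7 435.8] size [56.3 43.8] ang 2.9
stop origin 0.89 [193. 263.] [504.3 441.7]
at [521.  465.8 230.8] yaw 1.62 j6 0.59 open 1.003 shift now-axes [np.float64(0.07), np.float64(-0.01), np.float64(0.01)]
```

View pics/w9.png

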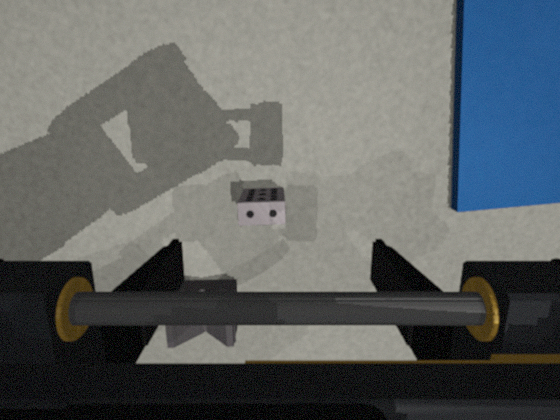

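The stop is nearly square in view; its lighter top face is at rows 198–227, cols 238–286. I measure that face alone.

Run:
```python
from h import *
p=shot('wrist')
d=eyes.cut_out('stop',p)[0];m=d['mask'];g=cv2.cvtColor(p['pixels'],cv2.COLOR_RGB2GRAY)
print(np.percentile(g[m],[5,25,50,75,95]))
t,_=cv2.threshold(g[m].reshape(-1,1),0,255,cv2.THRESH_OTSU);print(t)
b=(m&(g>t)).astype(np.uint8);c=max(cv2.findContours(b,0,2)[0],key=cv2.contourArea)
print(cv2.boundingRect(c)); r=cv2.minAreaRect(np.float32([ray(p,(v[0][1],v[0][0]),75)[:2] for v in c]));print(r)
go(r[0][0],r[0][1],60)
```

```text
[ 36.  67. 142. 151. 159.]
102.0
(235, 197, 49, 27)
((503.84246826171875, 438.7069396972656), (50.24956130981445, 26.61942481994629), 4.967674732208252)
at [521. 466. 231.] yaw 1.62 j6 0.59 open 1.001 shift now-axes [np.float64(-0.44), np.float64(-0.31), np.float64(2.85)]
```

```bash
python3 -m inch '[[[-0.22,-0.15,0],-0.43,-1],[[-0.22,-0.16,0.2],0,-1],[[0,0,0.6],0,-1],[[0,0,0.8],0,-1],[[0,0,0.8],0,-1],[[0,0,0.7],0,-1],[[0,0,0.5],0,-1],[[0,0,0.3],0,-1],[[0,0,0.03],0,-1],[[0,0,0],0,-1]]'
python3 -c "
from h import *
go(503.8,438.7,-5,1.658)"
```

```text
t: 46.1
eef_pos: [504.4, 439.7, -4.0]
tcp_rot: [3.14, -0.001, 1.658]
ft_force: [-0.6, 0.2, 0.7]
opening: 1.0
grip_force: 0.0
at [504.4 439.7  -4. ] yaw 1.658 j6 0.53 open 1.0 shift now-axes [np.float64(-0.02), np.float64(-0.01), np.float64(0.02)] turn 0.0 then-axes [np.float64(-0.02), np.float64(-0.01), np.float64(0.02)]
```

```bash
python3 -m inch '[[[0,0,0],0,1],[[0,0,0],0,1],[[0,0,0],0,1],[[0,0,0],0,1],[[0,0,0],0,1],[[0,0,0],0,1],[[0,0,0],0,1],[[0,0,-0.2],0,1],[[0,0,-0.5],0.37,1],[[0,0,-0.7],0,1]]'
python3 -c "
from h import *
go(580.4,134.4,80,1.626)"
```

```text
t: 47.35
eef_pos: [502.8, 438.8, 78.8]
tcp_rot: [-3.139, 0.002, 1.626]
ft_force: [0.5, 0.8, -4.7]
opening: 0.524
grip_force: 30.0
at [502.8 438.8  78.8] yaw 1.626 j6 0.56 open 0.524 shift now-axes [np.float64(-5.14), np.float64(1.01), np.float64(-0.02)] turn -0.0 then-axes [np.float64(-5.14), np.float64(1.01), np.float64(-0.02)]
```

```bash
python3 -m inch '[[[-0.4,0.08,0],0,1],[[-0.7,0.14,0],0,1],[[-0.75,0.15,0],0,1],[[-0.75,0.15,0],0,1],[[-0.75,0.15,0],0,1],[[-0.75,0.15,0],0,1],[[-0.6,0.12,0],0,1],[[-0.44,0.07,0],0,1],[[0,0,0],0,1],[[0,0,0],0,1]]'
python3 - <<'E'
from h import *
p=look('shaft',80)
look('stop',150)
go(580.4,134.4,46,1.626)
E
```

```text
t: 48.6
eef_pos: [580.6, 134.6, 78.2]
tcp_rot: [-3.14, -0.0, 1.626]
ft_force: [-0.2, 0.3, -5.4]
opening: 0.523
grip_force: 30.0
shaft mask 0.96 [345. 275.] rect ctr [584.3  58.7] size [25.6 23.5] ang 3.2
stop mask 0.82 [262. 280.] rect ctr [579.8 151. ] size [52.9 30.9] ang 3.2
stop origin 0.63 [237. 276.] [581.3 106.5]
at [581.2 135.4  78.8] yaw 1.627 j6 0.06 open 0.52 shift now-axes [np.float64(-0.02), np.float64(-0.01), np.float64(0.55)] turn 0.01 then-axes [np.float64(-0.02), np.float64(-0.01), np.float64(0.55)]
```

```bash
python3 -m inch '[[[0,0,0.15],0,1],[[0,0,0.15],0,1],[[0,0,0.12],0,1],[[0,0,0.06],0,1],[[0,0,0.03],0,1],[[0,0,0.02],0,1],[[0,0,0],0,1],[[0,0,0],0,1],[[0,0,0],0,1],[[0,0,0],0,1]]'
python3 -c "
from h import *
go(580.4,134.4,46,1.626)"
```

```text
t: 50.15
eef_pos: [581.4, 134.9, 47.1]
tcp_rot: [3.141, -0.0, 1.626]
ft_force: [0.1, 0.0, -4.6]
opening: 0.523
grip_force: 30.0
at [581.4 134.9  47.1] yaw 1.626 j6 0.06 open 0.523 shift now-axes [np.float64(-0.01), np.float64(-0.02), np.float64(0.02)] turn 0.0 then-axes [np.float64(-0.01), np.float64(-0.02), np.float64(0.02)]
```

```bash
python3 -m inch '[[[0,0,0.02],0,1],[[0,0,0.01],0,1],[[0,0,0],0,1],[[0,0,0],0,1],[[0,0,0],0,-1],[[0,0,0],0,-1],[[0,0,0],0,-1],[[0,0,0],0,-1],[[0,0,0],0,-1],[[0,0,0],0,-1]]'
python3 -m inch '[[[0,0,-0.3],0,-1],[[0,0,-0.6],0,-1],[[0,0,-0.8],0,-1],[[0,0,-0.5],0,-1],[[-0.4,0,0],0,-1],[[-0.4,0,0],0,-1],[[-0.2,0,0],0,-1],[[0,0,0],0,-1],[[0,0,0],0,-1],[[0,0,0],0,-1]]'
python3 - <<'E'
from h import *
p=look('stop',125,'w10.png')
look('shaft',80)
d=eyes.cut_out('stop',p)[0];m=d['mask'];g=cv2.cvtColor(p['pixels'],cv2.COLOR_RGB2GRAY)
t,_=cv2.threshold(g[m].reshape(-1,1),0,255,cv2.THRESH_OTSU);print(t)
b=(m&(g>t)).astype(np.uint8);c=max(cv2.findContours(b,0,2)[0],key=cv2.contourArea)
print(cv2.boundingRect(c),cv2.minAreaRect(np.float32([ray(p,(v[0][1],v[0][0]),125)[:2] for v in c])))
go(500,-420,230,3.1,False)
E
```

```text
t: 51.4
eef_pos: [581.4, 134.9, 45.2]
tcp_rot: [3.142, -0.0, 1.626]
ft_force: [0.1, -0.7, 0.4]
opening: 0.996
grip_force: 0.0
t: 52.65
eef_pos: [584.6, 75.6, 177.1]
tcp_rot: [-3.141, -0.0, 1.627]
ft_force: [-0.0, 0.3, 0.9]
opening: 0.999
grip_force: 0.0
stop mask 0.93 [132. 276.] rect ctr [581.1 134.6] size [49.6 25.6] ang 3.2
shaft mask 0.7 [222. 277.] rect ctr [584.3  50.8] size [ 26.3 127.8] ang 3.7
shaft origin 0.84 [228. 275.] [585.3  23.2]
171.0
(242, 114, 71, 27) ((581.1275024414062, 137.7735137939453), (49.14594650268555, 17.85689353942871), 3.2013816833496094)
at [584.7  75.1 177.2] yaw 1.626 j6 -0.04 open 0.996 shift now-axes [np.float64(-8.16), np.float64(-1.87), np.float64(-0.88)] turn -16.89 then-axes [np.float64(1.07), np.float64(-8.3), np.float64(-0.88)]
```

View pics/w10.png

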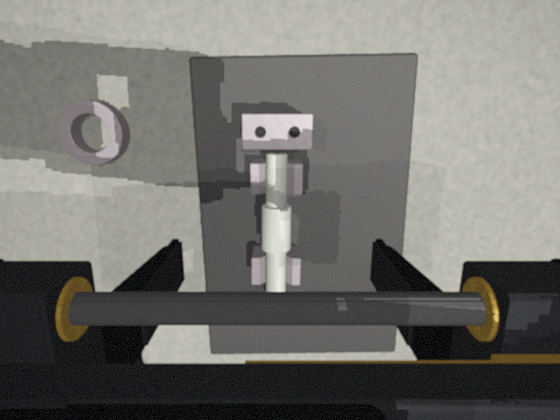

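The stop stands square at (132,276), centred on the plain end with a gap of about 8 mm; the shaft sits in both Vs at rows 180 and 270. Now the stand.

```bash
python3 -m inch '[[[-0.7,-0.2,-0.1],0,-1],[[-0.85,-0.22,-0.1],0,-1],[[-0.85,-0.22,-0.1],0,-1],[[-0.87,-0.22,-0.1],0,-1],[[-0.87,-0.23,-0.1],0,-1],[[-0.87,-0.23,-0.1],0,-1],[[-0.87,-0.23,0],0,-1],[[-0.87,-0.23,0],0,-1],[[-0.87,-0.23,0],0,-1],[[-0.85,-0.21,0],0,-1]]'
python3 -m inch '[[[0,0,0],-1,-1],[[0,0,0],-1,-1],[[0,0,0],-1,-1],[[0,0,0],-1,-1],[[0,0,0],-1,-1],[[0,0,0],-1,-1],[[0,0,0],-1,-1],[[0,0,0],-1,-1],[[0,0,0],-1,-1],[[0,0,0],-1,-1]]'
python3 -m inch '[[[0,0,0],-1,-1],[[0,0,0],-1,-1],[[0,0,0],-1,-1],[[0,0,0],-1,-1],[[0,0,0],-1,-1],[[0,0,0],0,-1],[[0,0,0],0,-1],[[0,0,0],0,-1],[[0,0,0],0,-1],[[0,0,0],0,-1]]'
python3 - <<'E'
from h import *
p=look('stand',42)
hsv=cv2.cvtColor(p['pixels'],cv2.COLOR_RGB2HSV)
b=cv2.inRange(hsv,(105,120,40),(130,255,255))
n,l,st,c=cv2.connectedComponentsWithStats(b)
for i in range(1,n):
    if st[i,4]>150:
        k=max(cv2.findContours((l==i).astype(np.uint8),0,2)[0],key=cv2.contourArea)
        print(st[i],cv2.minAreaRect(np.float32([ray(p,(v[0][1],v[0][0]),42)[:2] for v in k])))
cv2.imwrite('pics/w11.png',cv2.resize(p['pixels'][60:330,150:420],(540,540))[:,:,::-1])
go(500,-440,100)
E
```

```text
t: 54.25
eef_pos: [479.2, -441.6, 213.2]
tcp_rot: [3.141, 0.0, 1.626]
ft_force: [-0.2, 0.2, 0.7]
opening: 1.001
grip_force: 0.0
t: 55.5
eef_pos: [479.8, -439.8, 213.1]
tcp_rot: [3.142, -0.0, 2.502]
ft_force: [-0.1, -0.8, -0.1]
opening: 1.0
grip_force: 0.0
t: 56.75
eef_pos: [479.8, -439.8, 213.2]
tcp_rot: [3.141, 0.0, 2.935]
ft_force: [-0.1, 0.6, -1.1]
opening: 1.003
grip_force: 0.0
stand mask 0.91 [192. 285.] rect ctr [ 485.4 -437.6] size [40.2 91.9] ang 87.8
stand origin 0.76 [195. 286.] [ 504.2 -433.8]
[ 263  172   41   53 1268] ((498.60333251953125, -437.31951904296875), (38.88428497314453, 55.24523162841797), 87.70904541015625)
at [ 479.8 -439.8  213.2] yaw 2.935 j6 -2.21 open 1.002 shift now-axes [np.float64(-0.33), np.float64(0.07), np.float64(1.89)]
```

The blue base measures 39 mm wide, centred near (502,-437), yaw about -2.3°, with the dial toward the robot. I approach with a stop above, then in small steps.

```bash
python3 -m inch '[[[0,0,0],-1,-1],[[0,0,0],-0.9,-1],[[-0.24,0.04,0],0,-1],[[-0.23,0.03,0.3],0,-1],[[0,0,0.7],0,-1],[[0,0,0.7],0,-1],[[0,0,0.2],0,-1],[[0,0,0],0,-1],[[0,0,0],0,-1],[[0,0,0],0,-1]]'
python3 - <<'E'
from h import *
p=look('stand',42)
hsv=cv2.cvtColor(p['pixels'],cv2.COLOR_RGB2HSV)
b=cv2.inRange(hsv,(105,120,40),(130,255,255))
n,l,st,c=cv2.connectedComponentsWithStats(b)
for i in range(1,n):
    if st[i,4]>150:
        k=max(cv2.findContours((l==i).astype(np.uint8),0,2)[0],key=cv2.contourArea)
        print(st[i],cv2.minAreaRect(np.float32([ray(p,(v[0][1],v[0][0]),42)[:2] for v in k])))
go(508,-436.7,-20)
E
```

```text
t: 58.15
eef_pos: [508.7, -437.2, 100.6]
tcp_rot: [-3.14, 0.002, 3.101]
ft_force: [-0.5, -0.7, 0.5]
opening: 0.997
grip_force: 0.0
stand mask 0.97 [185. 278.] rect ctr [ 485.3 -437.5] size [39.5 90.9] ang 88.4
stand origin 0.82 [191. 282.] [ 502.5 -433.3]
[ 251  163   52   70 2564] ((498.96539306640625, -437.2978515625), (38.55249786376953, 53.756492614746094), 87.7984390258789)
at [ 508.4 -437.   100. ] yaw 3.101 j6 -2.34 open 1.003 shift now-axes [np.float64(0.01), np.float64(0.0), np.float64(2.0)]
```

```bash
python3 -m inch '[[[0,0,0.4],0,-1],[[0,0,0.5],0,-1],[[0,0,0.4],0,-1],[[0,0,0.2],0,-1],[[0,0,0.1],0,-1],[[0,0,0],0,-1],[[0,0,0],0,-1],[[0,0,0],0,-1],[[0,0,0],0,-1],[[0,0,0],0,-1]]'
python3 -m inch '[[[0,0,0.06],0,-1],[[0,0,0.06],0,-1],[[0,0,0.06],0,-1],[[0,0,0.06],0,-1],[[0,0,0],0,-1],[[0,0,0],0,-1],[[0,0,0],0,-1],[[0,0,0],0,-1],[[0,0,0],0,-1],[[0,0,0],0,-1]]'
```

```text
t: 59.55
eef_pos: [508.2, -436.8, 3.3]
tcp_rot: [-3.142, 0.0, 3.101]
ft_force: [0.2, 0.2, -0.3]
opening: 1.002
grip_force: 0.0
t: 60.8
eef_pos: [508.2, -436.8, -11.2]
tcp_rot: [3.142, 0.0, 3.101]
ft_force: [0.4, -0.9, 0.0]
opening: 1.0
grip_force: 0.0
```

```bash
python3 -m inch '[[[0,0,0.04],0,-1],[[0,0,0.04],0,-1],[[0,0,0.04],0,-1],[[0,0,0.04],0,-1],[[0,0,0],0,-1],[[0,0,0],0,-1],[[0,0,0],0,-1],[[0,0,0],0,-1],[[0,0,0],0,-1],[[0,0,0],0,-1]]'
python3 -m inch '[[[0,0,0],0,1],[[0,0,0],0,1],[[0,0,0],0,1],[[0,0,0],0,1],[[0,0,0],0,1],[[0,0,0],0,1],[[0,0,0],0,1],[[0,0,0],0,1],[[0,0,-0.05],0,1],[[0,0,-0.1],0,1]]'
```

```text
t: 62.05
eef_pos: [508.2, -436.8, -20.8]
tcp_rot: [3.142, 0.0, 3.101]
ft_force: [0.6, -0.9, -0.2]
opening: 0.997
grip_force: 0.0
t: 63.3
eef_pos: [507.8, -436.3, -12.2]
tcp_rot: [3.14, -0.001, 3.101]
ft_force: [-0.4, 0.7, -5.0]
opening: 0.423
grip_force: 30.0
```

```bash
python3 -m inch '[[[0,0,-0.2],0,1],[[0,0,-0.4],0,1],[[0,0,-0.5],0,1],[[0,0,-0.5],-0.5,1],[[0,0,-0.1],-0.59,1],[[0,0,0],0,1],[[0,0,0],0,1],[[0,0,0],0,1],[[0,0,0],0,1],[[0,0,0],0,1]]'
python3 -c "
from h import *
go(679,54.2,90,3.197-2*np.pi)"
```

```text
t: 64.55
eef_pos: [508.2, -436.7, 89.9]
tcp_rot: [3.141, -0.0, -3.087]
ft_force: [-0.3, 1.0, -5.1]
opening: 0.42
grip_force: 30.0
at [ 508.2 -436.7   89.9] yaw -3.087 j6 -2.43 open 0.42 shift now-axes [np.float64(-3.29), np.float64(8.02), np.float64(-0.0)] turn -0.01 then-axes [np.float64(-3.3), np.float64(8.01), np.float64(-0.0)]
```

```bash
python3 -m inch '[[[-0.2,0.4,0],0,1],[[-0.3,0.7,0],0,1],[[-0.3,0.75,0],0,1],[[-0.3,0.75,0],0,1],[[-0.3,0.75,0],0,1],[[-0.3,0.75,0],0,1],[[-0.3,0.75,0],0,1],[[-0.3,0.75,0],0,1],[[-0.3,0.75,0],0,1],[[-0.3,0.7,0],0,1]]'
python3 -m inch '[[[-0.25,0.55,0],0,1],[[-0.15,0.4,0],0,1],[[0,0,0],0,1],[[0,0,0],0,1],[[0,0,0],0,1],[[0,0,0],0,1],[[0,0,0],0,1],[[0,0,0],0,1],[[0,0,0],0,1],[[0,0,0],0,1]]'
python3 - <<'E'
from h import *
p=look('shaft',80)
for d in eyes.spot_point('shaft',p): print(d['score'],ray(p,d['centre'],79.7).round(1))
look('stand',132)
for d in eyes.spot_point('stand',p): print(d['score'],ray(p,d['centre'],111).round(1))
go(674,54.2,30,3.197-2*np.pi)
E
```

```text
t: 65.8
eef_pos: [659.3, -3.3, 90.3]
tcp_rot: [3.142, 0.0, -3.087]
ft_force: [0.3, -0.6, -4.9]
opening: 0.417
grip_force: 30.0
t: 67.05
eef_pos: [679.7, 53.3, 90.2]
tcp_rot: [3.142, 0.0, -3.087]
ft_force: [-0.4, 0.4, -4.5]
opening: 0.421
grip_force: 30.0
shaft mask 0.95 [ 71. 274.] rect ctr [585.6  41.8] size [ 25.7 150.2] ang 3.1
shaft origin 0.87 [ 69. 281.] [574.6  50.7]
0.87 [583.5  50.3  79.7]
stand origin 0.83 [232. 280.] [707.3  57.6]
0.92 [672.2  55.1 111. ]
0.23 [592.7  19.1 111. ]
at [679.8  53.3  90.2] yaw -3.087 j6 -1.64 open 0.417 shift now-axes [np.float64(0.1), np.float64(0.02), np.float64(1.0)] turn -0.01 then-axes [np.float64(0.1), np.float64(0.02), np.float64(1.0)]
```

```bash
python3 -m inch '[[[0.09,0.01,0],0,1],[[0,0,0.15],0,1],[[0,0,0.2],0,1],[[0,0,0.2],0,1],[[0,0,0.15],0,1],[[0,0,0.1],0,1],[[0,0,0.1],0,1],[[0,0,0.05],0,1],[[0,0,0],0,1],[[0,0,0],0,1]]'
python3 - <<'E'
from h import *
p=look('shaft',80)
o=cv2.resize(p['pixels'][20:320,100:460],(720,600))
cv2.imwrite('pics/w12.png',o[:,:,::-1])
go(674.5,54,29.5,3.197-2*np.pi)
E
```

```text
t: 68.7
eef_pos: [674.5, 53.6, 33.5]
tcp_rot: [3.142, 0.001, -3.087]
ft_force: [0.3, -0.5, -4.9]
opening: 0.422
grip_force: 30.0
shaft mask 0.84 [ 68. 272.] rect ctr [585.6  42.1] size [ 25.9 151.8] ang 2.5
shaft origin 0.73 [ 71. 281.] [576.6  50.4]
at [674.5  53.6  33.5] yaw -3.087 j6 -1.64 open 0.416 shift now-axes [np.float64(-0.0), np.float64(0.01), np.float64(0.07)] turn -0.01 then-axes [np.float64(-0.0), np.float64(0.01), np.float64(0.07)]
```

View pics/w12.png

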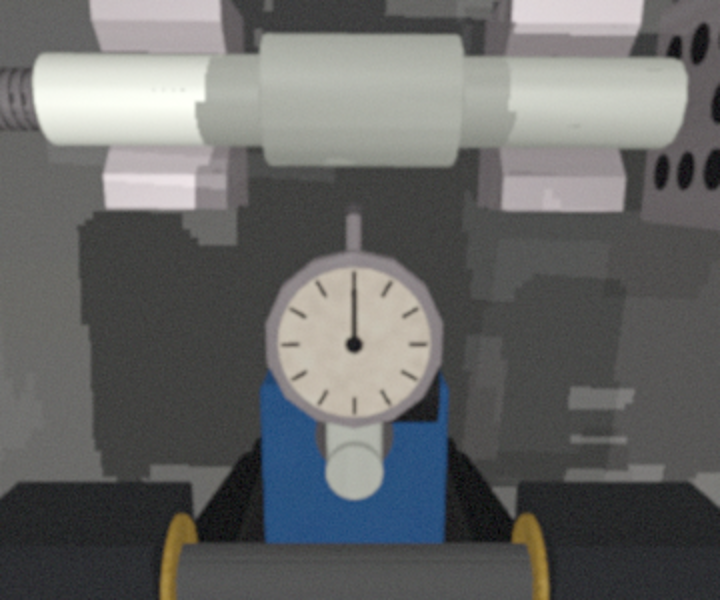

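The stylus tip at crop (208,353) points squarely at the thick middle (edge row 165, centre col 361), about 8 mm short and 1.6 mm off centre. I lower the last 4 mm and release.

```bash
python3 -m inch '[[[0,0.02,0.03],0,1],[[0,0,0.02],0,1],[[0,0,0.02],0,1],[[0,0,0.01],0,1],[[0,0,0],0,1],[[0,0,0],0,1],[[0,0,0],0,1],[[0,0,0],0,1],[[0,0,0],0,1],[[0,0,0],0,1]]'
```

```text
t: 70.1
eef_pos: [674.3, 54.8, 29.2]
tcp_rot: [3.141, 0.0, -3.087]
ft_force: [-3.3, -0.1, 6.4]
opening: 0.421
grip_force: 30.0
```

```bash
python3 -m inch '[[[0,0,0],0,-1],[[0,0,0],0,-1],[[0,0,0],0,-1],[[0,0,0],0,-1],[[0,0,0],0,-1],[[0,0,0],0,-1],[[0,0,0],0,-1],[[0,0,0],0,-1],[[0,0,-0.1],0,-1],[[0,0,-0.2],0,-1]]'
python3 -m inch '[[[0,0,-0.5],0,-1],[[0,0,-0.8],0,-1],[[0,0,-0.8],0,-1],[[0,0,-0.6],0,-1],[[0,0,0],0,-1],[[0,0,0],0,-1],[[0,0,0],0,-1],[[0,0,0],0,-1],[[0,0,0],0,-1],[[0,0,0],0,-1]]'
python3 - <<'E'
from h import *
p=look('shaft',80)
for d in eyes.spot_point('shaft',p): print(d['score'],ray(p,d['centre'],79.7).round(1))
for d in eyes.spot_point('stand',p): print('stand',d['score'],ray(p,d['centre'],50).round(1))
hsv=cv2.cvtColor(p['pixels'],cv2.COLOR_RGB2HSV)
b=cv2.inRange(hsv,(105,120,40),(130,255,255));n,l,st,c=cv2.connectedComponentsWithStats(b)
for i in range(1,n):
    if st[i,4]>150:
        k=max(cv2.findContours((l==i).astype(np.uint8),0,2)[0],key=cv2.contourArea)
        print(st[i],cv2.minAreaRect(np.float32([ray(p,(v[0][1],v[0][0]),92)[:2] for v in k])))
look('stop',125);look('vblock_a',70)
g=p['pixels'][:,:,0]; s=proj(p,[605,54,80]);print('tip expected',s)
r,c=int(s[0]),int(s[1]); print(g[r-22:r+14:2,c-10:c+11:2])
E
```

```text
t: 71.35
eef_pos: [674.1, 54.8, 46.8]
tcp_rot: [3.141, -0.001, -3.087]
ft_force: [-0.3, -0.7, 0.1]
opening: 1.003
grip_force: 0.0
t: 72.6
eef_pos: [674.2, 54.8, 208.2]
tcp_rot: [3.141, -0.0, -3.087]
ft_force: [0.6, -0.0, -0.9]
opening: 1.0
grip_force: 0.0
shaft mask 0.89 [ 92. 272.] rect ctr [585.3  41.3] size [ 25.4 148.9] ang 3.1
shaft origin 0.97 [ 91. 279.] [578.2  51.5]
0.97 [582.9  51.3  79.7]
stand 0.82 [663.6  56.4  50. ]
[ 255  155   45   59 1848] ((665.117919921875, 54.00084686279297), (53.68700408935547, 39.96720886230469), 2.2917697429656982)
stop mask 0.73 [ 90. 382.] rect ctr [581.7 127. ] size [50.5 39.4] ang 3.1
stop origin 0.55 [ 97. 366.] [579.4 147.7]
vblock_a mask 0.96 [106. 231.] rect ctr [602.8   8.9] size [13.4 29.9] ang 3.1
vblock_a mask 0.9 [ 81. 323.] rect ctr [566.8  91.8] size [12.8 29.9] ang 3.1
vblock_a mask 0.64 [109.  20.] rect ctr [ 615.  -188.1] size [37.9 27.9] ang 77.1
vblock_a origin 0.81 [107.  20.] [ 610.6 -235.3]
vblock_a origin 0.68 [ 96. 236.] [586.6   4.2]
vblock_a origin 0.64 [ 94. 319.] [579.6  96.1]
tip expected [np.float64(116.8410055109
[... 184 characters left out ...]
 127 133 131 128 128 131 128 130 147 159]
 [118 123 124 123 123 123 126 123 125 143 151]
 [118 122 117 113 125 117 121 121 122 134 146]
 [111 114 113 110 115 109 107 115 116 127 133]
 [ 91  91  85  89  95  91  94  96  98 101 106]
 [ 42  50  45  41  47  48  54  63  62  63  57]
 [ 49  52  55  38  48  44  48  62  62  64  64]
 [ 52  42  48  43  51  43  48  62  61  61  60]
 [ 40  39  35  42  46  48  48  54  60  62  68]
 [ 38  50  51  60  56  51  49  57  63  61  65]
 [ 48  45  49  88  71  44  46  56  56  57  52]
 [ 45  46  53  97  81  49  48  58  52  48  55]
 [ 46  48  55 100  80  45  47  54  54  49  43]
 [ 47  55  64  97  88  59  44  53  50  54  45]
 [ 88 101 110 112 110 104  97  87  60  45  44]]
```

```bash
python3 -c "
from cell import env
print(env.job_done())"
```

```text
the job is handed in; nothing more can be done
None
```

I handed the job in at about 73 s; the verdict wasn't reported. By my camera measurements, the shaft sits in both small V-blocks with its thread to the right. The stop is square about 8 mm from the plain end, and the dial's stylus is about 8 mm short of the thick middle. I saw nothing drop and never went near the large V-block, ring or mouse.

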